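# Fit the crank to the popcorn pot and try the stirrer

## Robot

A 7-joint arm with a two-finger parallel gripper is mounted at the origin on a cart in front of the work surface, level with it; the furniture and walls round the work are solid. World frame = base frame: x ahead of the robot, y to its left, z up, the work surface at z = 0. Lengths are in mm, angles in rad, forces in N, time in s.
With the tool pointing down it reaches from about 425 to 875 mm from the base axis. Payload 4.7 kg.
Tool frame: the origin (TCP) lies midway between the tips of the shut fingers; the grasp point (between the pads) lies 19 mm behind it (grasp_offset is the distance from the TCP to the grasp point, in mm); z points along the fingers, y is the line along which they close (so a half turn about z gives the same grasp; the last joint's range is limited). The gripper opens to 87 mm and grips with 3 to 60 N. Pads are 19 mm wide; open, the fingers measure 117 mm over their backs; the gripper's body (75 mm by 190 mm) begins 51 mm behind the grasp point.
Start: joints at [1.203, 0.321, -0.07, 1.45, 0.023, 1.371, -0.057], TCP at [242.166, -603.228, 192.487] pointing down, gripper open.
Joint ranges: [-2.86, 2.86], [-0.3, 2.09], [-1.38, 1.24], [0.06, 2.45], [-1.56, 4.7], [0.09, 2.05], [-2.69, 2.69]. Speed limits (rad/s): [2.57, 2.57, 3.14, 3.14, 3.14, 3.14, 3.14].

## Interface

Orientations are given as a unit quaternion [w, x, y, z].
In Python, from plant import * gives the robot as it stands.
- The arm moves only by the tool play_rows, never from a script. Its arguments are lists of equal length, an entry for each row: "linear": the shift along the tool's x, y, z normalised to -1 to 1, where 1 is 300 mm, a list of three; "rot": the turn, a rotation vector about the tool's x, y, z normalised to -1 to 1, where 1 is 90 degrees, a list of three; "gripper": the opening, from 0 (shut) to 1 (fully open). A call has 1 to 8 rows; each row is the pose to reach, as a shift and turn from the pose commanded when the call began, along the tool's axes at that moment; what a row does not reach only later rows make up. A row lasts 1/10 s, in which the tool goes at most 50 mm and 8.59 degrees, less where a joint would pass 70% of its speed; a pose out of reach is approached as far as the arm can. A call with a number of a shift or a turn outside -1 to 1 is refused whole. A call with a gripper value outside its range is refused whole. The fingers move at their own pace and stop on an object; the grip force is fixed at half the most. Time passes only in rows, so rows that repeat a pose let the fingers close. It gives the time, the measured TCP pose, the force, the opening and the grip force at its end, in the units of the state.
- sense(): the state, without advancing time (a new reading comes with each control period).
- get_image(name): name is "scene" or "top" or "wrist"; returns a dict with "img" (420x560x3 uint8, red, green, blue), "mtx" (3x3 intrinsics, pixels), "pose" (4x4, takes a point from camera to world coordinates). Camera axes: x right, y down, z forward; pixel columns grow to the right and rows downward; lengths in mm; the calibration is good to about 2 mm. A picture is of the moment at which its call begins. There is no depth.
- finish_job(): hands the job in; it is judged then, once.
The state is a dict: "time_s": time; "joints": joint angles; "dq": joint speeds; "joint_torque": joint torques, N m; "position": TCP position; "orientation": TCP orientation; "force": force on the tool from outside, world axes, zero at the start; "ft_torque": the same for the moment, N m; "finger_gap": opening from 0.0 (shut) to 1.0 (fully open); "finger_force": force on a finger pad.
Only numpy, scipy, OpenCV 4.12 (cv2) and the standard library are available. Lean on these libraries where they do the work, as an engineer would, in place of code of your own. Each camera call takes 0.05 s, during which the arm holds its last target. There are 200 camera calls.

## Task

The popcorn pot on the hob is missing its crank, which hangs in the drinking glass on the chopping board. Lift the crank out and lower its tapered shank into the socket on top of the pot with the two notches of its flange over the two drive dogs, and press it down until it clicks home with the flange flat on the spindle. Then swing the crank round half a turn, either way, to try the stirrer, so that each dog ends about opposite where it began, and leave it there with the crank still fully home; do not drop or hammer it in, and do not upset the glass, tub or jar.

Things in the scene. Friction and masses are not known exactly. Their poses are not given: they have to be found in the camera images.
- crank: Loose steel crank, 0.2-0.35 kg. Origin: centre of the flange's underside; z up, x along the arm. Flange 92 dia, 10 thick. Tapered shank below it, 36 to 13 dia, 53 long. Black grip post on the axis, 32 dia, z 25-61: grasp or press it. Arm 18 wide, z 16-24, to a spinning wooden knob at x 100 (24 dia, top z 64). Flange notches at +y and -y, 14 wide, from 29 mm out to the edge
- nose (a point): Centre of the spindle's flat steel face (92 dia), at the mouth of its taper socket (38 dia, 60 deep). z up; y through both dogs: brass, round-topped, 11 wide, 16 high, 31-46 mm from the axis at +y and -y. The crank fits either way round, its y along this y. Home: crank origin at this point. Three sprung balls inside hold it 11 mm high until pressed with 10-17 N
- dog (a point): Point on the +y drive dog of the spindle, 38 mm from the axis and 8 mm above the spindle face; it goes round with the spindle
- spindle (a joint): Turn of the stirrer's spindle in the pot, rad, positive anticlockwise seen from above. It stays where it is left; turning takes 0.2 N m (about 3 N on the crank arm) and it can turn several turns either way
- pot: Red popcorn pot standing firmly on the hob's grate (does not move), 206 dia, steel lid top 115 high, black tower 72 dia in the middle up to the spindle face at 178. Origin: centre of the underside. Its long handle points along -x of the pot, to 250 from the axis, 100 high
- glass: Clear drinking glass, 81 dia at the rim, 92 high, loose on the board, origin centre of underside. The crank's flange rests on its rim with the shank hanging inside
- tub: Small grey-lidded tub with a blue band, 69 dia, 41 high, loose on the board, origin centre of underside
- jar: Spice jar with a yellow lid, 45 dia, 100 high, loose on the board, origin centre of underside
- board: Wooden chopping board 300 x 180 x 19 lying fixed on the other grate, origin centre of underside, x along its length

How it is judged (in metres and radians):
On the way, in this order (a step that is already met when the one before it is completed fails the run):
1. the crank is home: flange flat on the spindle face with the dogs in its notches (z of crank in the frame of nose below 0.0025 m and horizontal distance between crank and nose below 0.003 m and angle between the z axis of crank and the z axis of nose, either way round below 0.05 rad and angle between the x axis of crank and the x axis of nose, either way round below 0.09 rad), for 0.2 s.
2. the spindle has been turned through about half a turn (distance of dog from where it was at the start of the episode above 0.06 m), for 0.2 s.
At the end, for the whole second after the job is handed in: The crank stands home in the spindle (flange within 2.5 mm of the face, centred within 3 mm, upright within 3 degrees, notches over the dogs), the spindle rests about half a turn (105 to 255 degrees) from where it started, and everything is at rest with the hand off (all of step 1 and distance of dog from where it was at the start of the episode above 0.06 m and linear speed of crank below 0.02 m/s); the robot touches nothing.
It fails at once if the glass is knocked over or pushed away (angle between glass's own z axis and vertical above 0.4 rad or distance of glass from where it was at the start of the episode above 0.05 m).
It fails at once if the tub is knocked over or pushed away (angle between tub's own z axis and vertical above 0.4 rad or distance of tub from where it was at the start of the episode above 0.05 m).
It fails at once if the jar is knocked over or pushed away (angle between jar's own z axis and vertical above 0.4 rad or distance of jar from where it was at the start of the episode above 0.05 m).
It fails at once if the crank is dropped or hammered into the socket (horizontal distance between crank and nose below 0.02 m and z of crank in the frame of nose below 0.06 m and linear speed of crank above 0.5 m/s).
It also fails if it takes over 58 s, if anything falls off the work surface, if the arm or the gripper's body presses on something with over 40 N, if the wrist force passes 120 N, or if a joint passes its speed limit or range.

## Working session

There is one attempt and no reset: what is moved stays moved. The work goes in short steps, Python scripts to look and compute and a tool call to move; the robot and the scene stay as the last step left them, time stands still between calls to the robot, and variables do not carry over. Pictures are saved under pics/ and viewed, at most 10 in all, crops included, and the job is handed in when it is done.

Besides the shell and the picture viewer there is one more tool, called after "Call:" as a command line: name --argument value ..., lists and objects as JSON in quotes. play_rows: Moves the arm, as the interface text tells. Its arguments: {"type":"object","properties":{"linear":{"type":"array","items":{"type":"array","items":{"type":"number","minimum":-1,"maximum":1}}},"rot":{"type":"array","items":{"type":"array","items":{"type":"number","minimum":-1,"maximum":1}}},"gripper":{"type":"array","items":{"type":"number"}}},"required":["linear","rot","gripper"]}

```bash
mkdir -p pics; ls; cat > h.py <<'E'
from plant import *
import numpy as np, cv2
from scipy.spatial.transform import Rotation as R
def snap(n,f):
    d=get_image(n); np.savez('pics/'+f+'.npz',**d); cv2.imwrite('pics/'+f+'.png',d['img'][:,:,::-1]); return d
def ray(d,u,v,z):
    T=np.array(d['pose']);r=T[:3,:3]@np.linalg.inv(d['mtx'])@[u,v,1];o=T[:3,3]
    return o+r*(z-o[2])/r[2]
def proj(d,p):
    T=np.array(d['pose']);c=T[:3,:3].T@(np.array(p)-T[:3,3]);q=np.array(d['mtx'])@c;return q[:2]/q[2]
E
python3 - <<'E'
from h import *
a=snap('top','t0');b=snap('scene','s0')
s=sense();print(s)
for d in(a,b):print(d['mtx'],np.round(d['pose'],3))
E
```

```text
pics
{'time_s': 0.1, 'joints': array([ 1.20311739,  0.32172821, -0.07009583,  1.45155254,  0.02263156,
        1.37081197, -0.05690108]), 'dq': array([ 0.00073806, -0.00167388, -0.00027322, -0.00119334,  0.00034953,
        0.00052691, -0.00023159]), 'joint_torque': array([-4.51598144e-04, -4.92569447e+01, -4.05682884e-01, -3.13396132e+01,
       -6.40230230e-02,  3.95070633e-02,  6.86712588e-05]), 'position': array([ 241.9136306 , -602.71209749,  191.48468442]), 'orientation': array([-8.27388531e-04,  9.81831366e-01,  1.89753615e-01, -2.21855360e-04]), 'force': array([-0.54630716,  0.92557228,  0.01691345]), 'ft_torque': array([-8.10456210e-04, -5.67099015e-02, -6.76203949e-05]), 'finger_force': 0.0, 'finger_gap': 1.002529025445315}
[[518.24106132   0.         280.87149853]
 [  0.         518.24106132 207.86011013]
 [  0.           0.           1.        ]] [[-2.500000e-02 -9.970000e-01  6.800000e-02  4.793230e+02]
 [-1.000000e+00  2.600000e-02  3.000000e-03  3.169000e+01]
 [-5.000000e-03 -6.800000e-02 -9.980000e-01  1.031971e+03]
 [ 0.000000e+00  0.000000e+00  0.000000e+00  1.000000e+00]]
[[460.29811784   0.         283.26242483]
 [  0.         460.29811784 213.37493157]
 [  0.           0.           1.        ]] [[-7.67000e-01 -3.71000e-01  5.23000e-01  9.03640e+01]
 [-6.42000e-01  4.32000e-01 -6.34000e-01  5.85736e+02]
 [ 9.00000e-03 -8.22000e-01 -5.69000e-01  6.44833e+02]
 [ 0.00000e+00  0.00000e+00  0.00000e+00  1.00000e+00]]
```

View pics/t0.png

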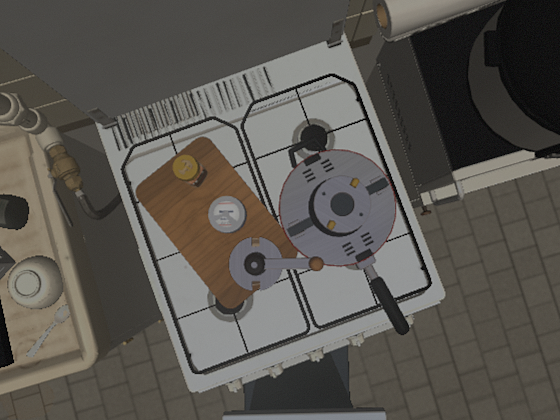

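View pics/s0.png

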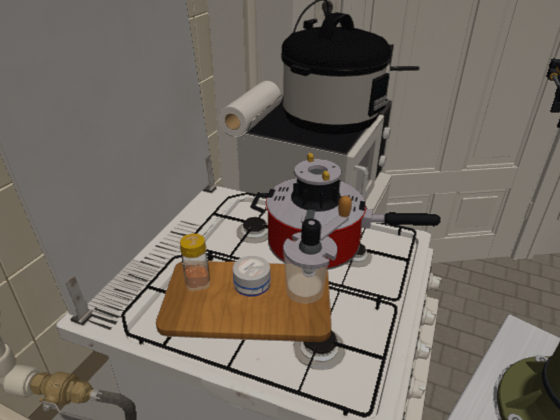

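Top view: crank post ~(255,264), knob (316,264), socket (342,204), dogs ~(355,183) and (331,226). Scene view: post (312,232), socket (318,170), dogs (310,157) and (326,176). I'll enlarge these areas for accurate pixels.

```bash
python3 - <<'E'
import cv2,numpy as np
a=cv2.imread('pics/t0.png');b=cv2.imread('pics/s0.png')
def c(i,x,y,w,h,k):return cv2.resize(i[y:y+h,x:x+w],None,fx=k,fy=k,interpolation=cv2.INTER_CUBIC)
cv2.imwrite('pics/z0.png',np.vstack([np.hstack([c(a,220,225,100,75,4),c(a,295,165,100,75,4)]),np.hstack([c(b,265,205,100,75,4),c(b,270,140,100,75,4)])]))
E
```

```text
(no output)
```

View pics/z0.png

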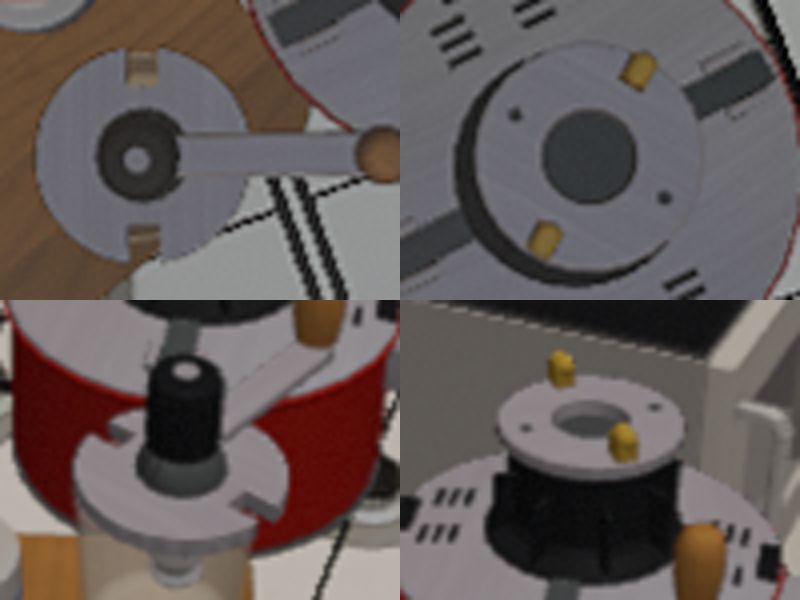

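```bash
cat >> h.py <<'E'
from scipy.optimize import least_squares
def L(f):return dict(np.load('pics/'+f+'.npz'))
def tri(a,pa,b,pb):
    r=least_squares(lambda p:np.r_[proj(a,p)-pa,proj(b,p)-pb],[500,0,100]);return r.x,r.fun
E
python3 - <<'E'
from h import *
a=L('t0');b=L('s0')
T=lambda x,y:(x/4+219.6+0,y/4+224.6);T2=lambda x,y:((x-400)/4+294.6,y/4+164.6)
S=lambda x,y:(x/4+264.6,(y-300)/4+204.6);S2=lambda x,y:((x-400)/4+269.6,(y-300)/4+139.6)
for n,p,q in[('posttop',T(137,160),S(187,371)),('flangetop',T(143,155),S(181,480)),('nose',T2(589,156),S2(590,419)),('dogA',T2(640,68),S2(560,353)),('dogB',T2(545,240),S2(624,426)),('knob',(315.8,263.8),(345.5,197.5))]:
    x,f=tri(a,p,b,q);print(n,x.round(1),f.round(1))
for zn in(190,200,210):
    print(zn,ray(a,*T2(589,156),zn).round(1),[ray(a,*T2(*p),zn+14).round(1) for p in((640,70),(545,240))])
s=sense();print(R.from_quat(np.roll(s['orientation'],-1)).as_matrix().round(3))
E
```

```text
posttop [446.7  80.2 200.3] [-0.2 -0.3  0.4  0. ]
flangetop [446.4  80.8 142.9] [-0.2 -0.2  0.3  0. ]
nose [540.4 -62.9 205.1] [-0.2 -0.3  0.5  0. ]
dogA [573.5 -81.9 222.4] [-0.4 -0.5  0.8  0. ]
dogB [506.8 -42.6 222.3] [-0.3 -0.4  0.6  0. ]
knob [445.3 -18.8 201.4] [-0.1 -0.2  0.3  0. ]
190 [541. -65. 190.] [array([574., -85., 204.]), array([506.8, -44.8, 204. ])]
200 [540.2 -63.9 200. ] [array([572.9, -83.6, 214. ]), array([506.4, -43.8, 214. ])]
210 [539.5 -62.7 210. ] [array([571.7, -82.2, 224. ]), array([506.1, -42.9, 224. ])]
[[ 0.928  0.373 -0.001]
 [ 0.373 -0.928  0.002]
 [-0.    -0.002 -1.   ]]
```

Triangulation agrees well between the two cameras: the crank axis is (446.5, 80.3) with the arm at -90.7°, and the nose is (540.4, -62.9, 205) with the dog line at -30.5°. The crank therefore needs a -29.8° turn. I'll set up a planner and make the first move.

```bash
cat > plan.py <<'E'
# usage: plan.py x y z yaw [done lx ly lz rz]: update the commanded pose with the executed call, print the next call
import sys,json,os
from h import *
def M(th):
    c,s=np.cos(np.radians(th)),np.sin(np.radians(th));return np.array([[-s,c,0],[c,s,0],[0,0,-1.]])
if os.path.exists('c.json'):C=json.load(open('c.json'))
else:C=[242.166,-603.228,192.487,-68.1]
a=[float(v) for v in sys.argv[1:] if v!='done']
if len(a)>4:
    l=a[4:];C=list(np.array(C[:3])+M(C[3])@np.array(l[:3])*300)+[C[3]-l[3]*90];json.dump(C,open('c.json','w'))
s=sense();m=R.from_quat(np.roll(s['orientation'],-1)).as_matrix()
print('cmd',np.round(C,1),'meas',s['position'].round(1),'yaw',np.degrees(np.arctan2(m[1,1],m[0,1])).round(2),'tilt',m[:2,2].round(4),'F',s['force'].round(1),'t',s['time_s'],'q7',s['joints'][-1].round(2),'gap',round(s['finger_gap'],3))
print('lin',((M(C[3]).T@(np.array(a[:3])-C[:3]))/300).round(4),'rot z',round(-(a[3]-C[3])/90,4))
E
python3 plan.py 430 -380 330 -20
```

```text
cmd [ 242.2 -603.2  192.5  -68.1] meas [ 241.9 -602.7  191.5] yaw -68.12 tilt [-0.0007  0.0015] F [-0.5  0.9  0. ] t 0.1 q7 -0.06 gap 1.003
lin [ 0.8585 -0.4569 -0.4584] rot z -0.5344
```

Call:
play_rows --linear '[[0.4, -0.22, -0.4], [0.86, -0.46, -0.46], [0.86, -0.46, -0.46], [0.86, -0.46, -0.46], [0.86, -0.46, -0.46], [0.86, -0.46, -0.46], [0.86, -0.46, -0.46], [0.86, -0.46, -0.46]]' --rot '[[0, 0, -0.09], [0, 0, -0.18], [0, 0, -0.27], [0, 0, -0.36], [0, 0, -0.45], [0, 0, -0.53], [0, 0, -0.53], [0, 0, -0.53]]' --gripper '[1, 1, 1, 1, 1, 1, 1, 1]'

```text
time_s: 0.9
position: [434.3, -374.6, 332.3]
orientation: [0.001, 0.819, 0.574, 0.001]
force: [-0.2, 0.7, -0.0]
finger_gap: 1.002
finger_force: 0.0
```

```bash
python3 plan.py 540 -90 330 15 done .86 -.46 -.46 -.53
```

```text
cmd [ 430.1 -379.   330.5  -20.4] meas [ 434.3 -374.6  332.3] yaw -19.93 tilt [ 0.0037 -0.0004] F [-0.2  0.7 -0. ] t 0.9 q7 0.28 gap 1.002
lin [1.0305 0.0077 0.0016] rot z -0.3933
```

Call:
play_rows --linear '[[0.16, 0, 0], [0.32, 0, 0], [0.48, 0, 0], [0.64, 0, 0], [0.8, 0, 0], [0.92, 0, 0], [0.98, 0, 0], [0.98, 0, 0]]' --rot '[[0, 0, -0.09], [0, 0, -0.18], [0, 0, -0.27], [0, 0, -0.36], [0, 0, -0.4], [0, 0, -0.4], [0, 0, -0.4], [0, 0, -0.4]]' --gripper '[1, 1, 1, 1, 1, 1, 1, 1]'

```text
time_s: 1.7
position: [533.0, -101.1, 329.8]
orientation: [-0.001, 0.603, 0.798, 0.0]
force: [-0.3, 0.4, -0.8]
finger_gap: 1.0
finger_force: 0.0
```

```bash
python3 plan.py 446.5 80.3 300 60 done .98 0 0 -.4; python3 - <<'E'
from h import *
d=snap('wrist','w0');print(np.round(d['pose'],3),d['mtx'][0,0]);print(proj(d,[540.4,-62.9,205]),proj(d,[573.5,-81.9,219]),proj(d,[506.8,-42.6,219]))
E
```

```text
cmd [ 532.6 -103.4  330.5   15.6] meas [ 533.  -101.1  329.8] yaw 15.84 tilt [-0.0009  0.0009] F [-0.3  0.4 -0.8] t 1.7 q7 0.37 gap 1.0
lin [ 0.6669 -0.1116  0.1016] rot z -0.4933
[[ 9.62000e-01  2.60000e-01  7.90000e-02  5.11531e+02]
 [ 2.72000e-01 -9.20000e-01 -2.82000e-01 -2.41870e+01]
 [-1.00000e-03  2.93000e-01 -9.56000e-01  5.24101e+02]
 [ 0.00000e+00  0.00000e+00  0.00000e+00  1.00000e+00]] 330.28219296423674
[296.06415074 154.44606549] [324.53504594 185.41454053] [267.52178679 124.64087406]
```

View pics/w0.png

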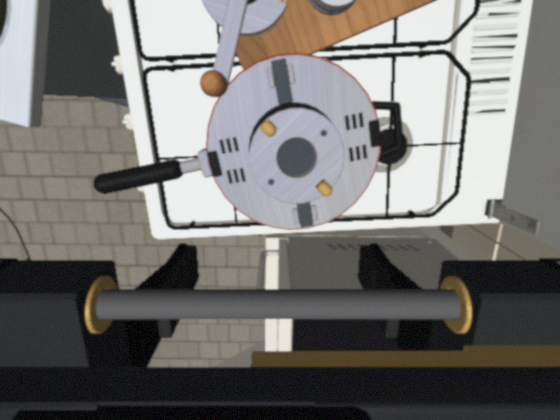

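The wrist view shows the socket at (296,157) and the dogs at (267,128) and (324,188), about 3 px below the prediction. That is a small calibration bias which I'll cancel later. Next, over the crank.

Call:
play_rows --linear '[[0.12, -0.02, 0], [0.24, -0.04, 0.02], [0.36, -0.06, 0.04], [0.48, -0.08, 0.06], [0.6, -0.1, 0.08], [0.667, -0.1116, 0.1016], [0.667, -0.1116, 0.1016], [0.667, -0.1116, 0.1016]]' --rot '[[0, 0, -0.09], [0, 0, -0.18], [0, 0, -0.27], [0, 0, -0.36], [0, 0, -0.44], [0, 0, -0.4933], [0, 0, -0.4933], [0, 0, -0.4933]]' --gripper '[1, 1, 1, 1, 1, 1, 1, 1]'

```text
time_s: 2.55
position: [447.2, 77.5, 300.0]
orientation: [0.0, 0.261, 0.965, -0.001]
force: [0.1, -0.4, -0.3]
finger_gap: 1.003
finger_force: 0.0
```

```bash
python3 plan.py 446.5 80.3 166.5 60 done .667 -.1116 .1016 -.4933; python3 - <<'E'
from h import *
d=snap('wrist','w1');print(proj(d,[446.5,80.3,199]),proj(d,[446.5,80.3,148]),proj(d,[445.3,-18.8,202]))
E
```

```text
cmd [446.5  80.3 300.   60. ] meas [447.2  77.5 300. ] yaw 59.69 tilt [ 0.0004 -0.0014] F [ 0.1 -0.4 -0.3] t 2.55 q7 0.91 gap 1.003
lin [-1.00e-04 -1.00e-04  4.45e-01] rot z -0.0
[280.94348462 193.46303752] [280.60979548 181.25408859] [191.05969546 243.69745535]
```

View pics/w1.png

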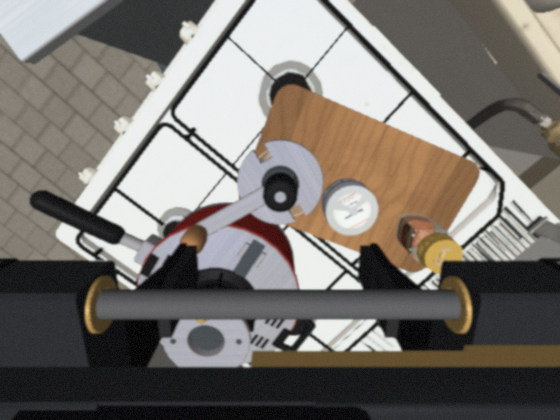

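Wrist view: post top (280,196), flange centre (280,183), with the same +2.5 px bias, so the aim is good. Descending.

Call:
play_rows --linear '[[0, 0, 0], [0, 0, 0.1], [0, 0, 0.2], [0, 0, 0.3], [0, 0, 0.38], [0, 0, 0.44], [0, 0, 0.44], [0, 0, 0.44]]' --rot '[[0, 0, 0], [0, 0, 0], [0, 0, 0], [0, 0, 0], [0, 0, 0], [0, 0, 0], [0, 0, 0], [0, 0, 0]]' --gripper '[1, 1, 1, 1, 1, 1, 1, 1]'

```text
time_s: 3.4
position: [447.3, 79.5, 168.3]
orientation: [-0.0, 0.26, 0.966, 0.0]
force: [0.2, 0.3, 0.3]
finger_gap: 0.999
finger_force: 0.0
```

Call:
play_rows --linear '[[0, 0, 0], [0, 0, 0], [0, 0, 0], [0, 0, 0], [0, 0, 0], [0, 0, 0], [0, 0, 0], [0, 0, 0]]' --rot '[[0, 0, 0], [0, 0, 0], [0, 0, 0], [0, 0, 0], [0, 0, 0], [0, 0, 0], [0, 0, 0], [0, 0, 0]]' --gripper '[0.6, 0.45, 0.3, 0.2, 0.1, 0, 0, 0]'

```text
time_s: 4.2
position: [446.7, 80.2, 167.9]
orientation: [-0.0, 0.259, 0.966, -0.0]
force: [-0.2, -0.8, 0.2]
finger_gap: 0.355
finger_force: 10.9
```

```bash
python3 plan.py 446.5 80.3 300 60 done 0 0 .44 0
```

```text
cmd [446.5  80.3 168.   60. ] meas [446.7  80.2 167.9] yaw 59.97 tilt [-0.0002 -0.0002] F [-0.2 -0.8  0.2] t 4.2 q7 0.87 gap 0.355
lin [-1.0e-04 -1.0e-04 -4.4e-01] rot z -0.0
```

Call:
play_rows --linear '[[0, 0, 0], [0, 0, 0], [0, 0, 0], [0, 0, -0.02], [0, 0, -0.05], [0, 0, -0.1], [0, 0, -0.15], [0, 0, -0.2]]' --rot '[[0, 0, 0], [0, 0, 0], [0, 0, 0], [0, 0, 0], [0, 0, 0], [0, 0, 0], [0, 0, 0], [0, 0, 0]]' --gripper '[0, 0, 0, 0, 0, 0, 0, 0]'

```text
time_s: 5.0
position: [446.8, 80.5, 229.0]
orientation: [0.0, 0.259, 0.966, 0.0]
force: [-0.2, 0.3, -1.8]
finger_gap: 0.338
finger_force: 30.0
```

Call:
play_rows --linear '[[0, 0, -0.06], [0, 0, -0.12], [0, 0, -0.18], [0, 0, -0.25], [0, 0, -0.32], [0, 0, -0.34], [0, 0, -0.34], [0, 0, -0.34]]' --rot '[[0, 0, 0], [0, 0, 0], [0, 0, 0], [0, 0, 0], [0, 0, 0], [0, 0, 0], [0, 0, 0], [0, 0, 0]]' --gripper '[0, 0, 0, 0, 0, 0, 0, 0]'

```text
time_s: 5.8
position: [446.4, 80.2, 329.1]
orientation: [-0.001, 0.259, 0.966, -0.0]
force: [0.3, 0.2, -2.7]
finger_gap: 0.341
finger_force: 30.0
```

```bash
python3 plan.py 540.4 -62.9 330 30.2 done 0 0 -.54 0
```

```text
cmd [446.5  80.3 330.   60. ] meas [446.4  80.2 329.1] yaw 59.98 tilt [-0.0013 -0.    ] F [ 0.3  0.2 -2.7] t 5.8 q7 0.91 gap 0.341
lin [-0.5098 -0.2569  0.    ] rot z 0.3311
```

Call:
play_rows --linear '[[-0.03, -0.015, 0], [-0.11, -0.055, 0], [-0.2, -0.1, 0], [-0.29, -0.146, 0], [-0.38, -0.19, 0], [-0.46, -0.23, 0], [-0.5, -0.25, 0], [-0.51, -0.257, 0]]' --rot '[[0, 0, 0.03], [0, 0, 0.07], [0, 0, 0.13], [0, 0, 0.19], [0, 0, 0.25], [0, 0, 0.3], [0, 0, 0.331], [0, 0, 0.331]]' --gripper '[0, 0, 0, 0, 0, 0, 0, 0]'

```text
time_s: 6.6
position: [540.5, -65.1, 327.8]
orientation: [-0.002, 0.5, 0.866, -0.0]
force: [0.0, -0.1, -2.6]
finger_gap: 0.339
finger_force: 30.0
```

Call:
play_rows --linear '[[0, 0, 0], [0, 0, 0], [0, 0, 0], [0, 0, 0]]' --rot '[[0, 0, 0], [0, 0, 0], [0, 0, 0], [0, 0, 0]]' --gripper '[0, 0, 0, 0]'

```text
time_s: 7.0
position: [540.4, -62.2, 330.3]
orientation: [0.0, 0.498, 0.867, -0.0]
force: [-0.2, -0.4, -2.5]
finger_gap: 0.336
finger_force: 30.0
```

```bash
python3 plan.py 540.4 -62.9 260 30.2 done -.51 -.257 0 .331; python3 - <<'E'
from h import *
a=snap('top','t1');b=snap('scene','s1');w=snap('wrist','w2')
c=lambda d,x,y,ww,h,k:cv2.resize(d['img'][y:y+h,x:x+ww,::-1],None,fx=k,fy=k,interpolation=cv2.INTER_CUBIC)
cv2.imwrite('pics/z1.png',np.vstack([np.hstack([c(a,280,165,133,100,3),c(b,250,80,133,100,3)]),c(w,80,75,400,150,2)[:, :798]]))
cx=np.array([540.4,-62.9,300]);u=np.array([np.cos(np.radians(-120.5)),np.sin(np.radians(-120.5)),0]);v=np.array([-u[1],u[0],0])
for n,d in(('top',a),('scene',b),('wrist',w)):
  print(n,[(k,proj(d,cx+p).round(1)) for k,p in(('post',[0,0,61]),('fl',[0,0,10]),('knob',100*u+[0,0,64]),('n+',38*v+[0,0,10]),('n-',-38*v+[0,0,10]))])
E
```

```text
cmd [540.4 -62.9 330.   30.2] meas [540.4 -62.2 330.3] yaw 30.27 tilt [ 0.0005 -0.0006] F [-0.2 -0.4 -2.5] t 7.0 q7 0.55 gap 0.336
lin [ 2.000e-04 -0.000e+00  2.334e-01] rot z 0.0001
top [('post', array([355. , 194.1])), ('fl', array([350. , 197.5])), ('knob', array([423.7, 231.4])), ('n+', array([362.9, 173.9])), ('n-', array([337. , 221.3]))]
scene [('post', array([322.2,  91.6])), ('fl', array([320.6, 118.9])), ('knob', array([372.9,  84. ])), ('n+', array([312.6, 111.2])), ('n-', array([329.2, 127.1]))]
wrist [('post', array([277.6, 259.2])), ('fl', array([277.7, 226.3])), ('knob', array([127.1, 338.3])), ('n+', array([303.5, 269.4])), ('n-', array([249.6, 179.4]))]
```

View pics/z1.png

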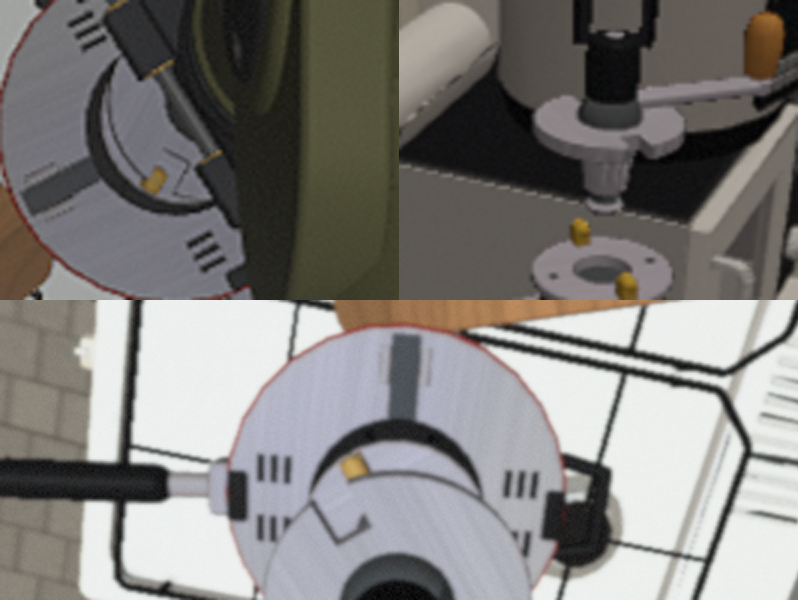

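In the scene crop, the crank hangs upright over the socket, post ~(321,93) against (322,92) predicted. In the wrist crop, the notch's inner edge is at ~(257,191), within 1 px of prediction. Lowering slowly.

Call:
play_rows --linear '[[0, 0, 0.04], [0, 0, 0.08], [0, 0, 0.12], [0, 0, 0.16], [0, 0, 0.19], [0, 0, 0.21], [0, 0, 0.22], [0, 0, 0.22]]' --rot '[[0, 0, 0], [0, 0, 0], [0, 0, 0], [0, 0, 0], [0, 0, 0], [0, 0, 0], [0, 0, 0], [0, 0, 0]]' --gripper '[0, 0, 0, 0, 0, 0, 0, 0]'

```text
time_s: 7.95
position: [540.6, -63.0, 263.7]
orientation: [-0.0, 0.499, 0.867, -0.0]
force: [0.8, 0.2, -2.2]
finger_gap: 0.338
finger_force: 30.0
```

Call:
play_rows --linear '[[0, 0, 0], [0, 0, 0.01], [0, 0, 0.02], [0, 0, 0.03], [0, 0, 0.04], [0, 0, 0.05], [0, 0, 0.05], [0, 0, 0.05]]' --rot '[[0, 0, 0], [0, 0, 0], [0, 0, 0], [0, 0, 0], [0, 0, 0], [0, 0, 0], [0, 0, 0], [0, 0, 0]]' --gripper '[0, 0, 0, 0, 0, 0, 0, 0]'

```text
time_s: 8.75
position: [540.6, -63.0, 248.9]
orientation: [-0.0, 0.499, 0.867, -0.0]
force: [0.9, -0.1, -3.6]
finger_gap: 0.341
finger_force: 30.0
```

```bash
python3 plan.py 540.4 -62.9 235 30.2 done 0 0 .27 0; python3 - <<'E'
from h import *
b=snap('scene','s2');w=snap('wrist','w3')
c=lambda d,x,y,ww,h,k:cv2.resize(d['img'][y:y+h,x:x+ww,::-1],None,fx=k,fy=k,interpolation=cv2.INTER_CUBIC)
cv2.imwrite('pics/z2.png',np.hstack([c(b,265,110,100,100,4),c(w,230,130,100,100,4)]))
E
```

```text
cmd [540.4 -62.9 249.   30.2] meas [540.6 -63.  248.9] yaw 30.19 tilt [-0.0001 -0.    ] F [ 0.9 -0.1 -3.6] t 8.75 q7 0.54 gap 0.341
lin [ 0.0002 -0.      0.0467] rot z 0.0001
```

View pics/z2.png

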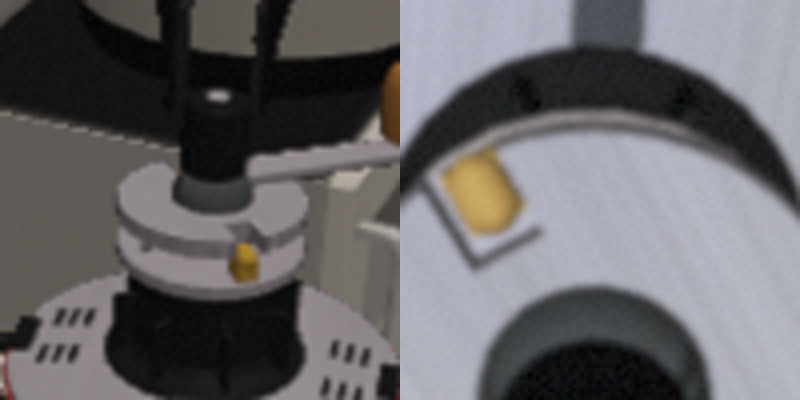

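The scene crop shows the flange ~14 mm above the face and level. The wrist crop shows the dog (485,190) inside the notch with clearance on both sides. Pressing down gently.

Call:
play_rows --linear '[[0, 0, 0.005], [0, 0, 0.01], [0, 0, 0.015], [0, 0, 0.02], [0, 0, 0.025], [0, 0, 0.025]]' --rot '[[0, 0, 0], [0, 0, 0], [0, 0, 0], [0, 0, 0], [0, 0, 0], [0, 0, 0]]' --gripper '[0, 0, 0, 0, 0, 0]'

```text
time_s: 9.45
position: [542.4, -64.3, 244.8]
orientation: [0.003, 0.499, 0.867, 0.0]
force: [-1.3, -1.0, 11.3]
finger_gap: 0.338
finger_force: 30.1
```

Call:
play_rows --linear '[[0, 0, 0.005], [0, 0, 0.01], [0, 0, 0.015], [0, 0, 0.02], [0, 0, 0.02]]' --rot '[[0, 0, 0], [0, 0, 0], [0, 0, 0], [0, 0, 0], [0, 0, 0]]' --gripper '[0, 0, 0, 0, 0]'

```text
time_s: 9.95
position: [540.2, -62.6, 235.0]
orientation: [-0.001, 0.498, 0.867, -0.0]
force: [-0.7, 2.0, -0.7]
finger_gap: 0.338
finger_force: 30.0
```

It clicked through (11 N, then free). Pressing a little further to seat it.

Call:
play_rows --linear '[[0, 0, 0.004], [0, 0, 0.008], [0, 0, 0.012], [0, 0, 0.012], [0, 0, 0.012]]' --rot '[[0, 0, 0], [0, 0, 0], [0, 0, 0], [0, 0, 0], [0, 0, 0]]' --gripper '[0, 0, 0, 0, 0]'

```text
time_s: 10.45
position: [540.4, -62.7, 234.7]
orientation: [0.0, 0.499, 0.867, -0.0]
force: [-7.1, 0.5, 13.7]
finger_gap: 0.341
finger_force: 30.0
```

```bash
python3 plan.py 540.4 -62.9 233 -110 done 0 0 .057 0; python3 - <<'E'
from h import *
b=snap('scene','s3');w=snap('wrist','w4')
c=lambda d,x,y,ww,h,k:cv2.resize(d['img'][y:y+h,x:x+ww,::-1],None,fx=k,fy=k,interpolation=cv2.INTER_CUBIC)
cv2.imwrite('pics/z3.png',np.hstack([c(b,265,110,100,100,4),c(w,230,130,100,100,4)]))
E
```

```text
cmd [540.4 -62.9 231.9  30.2] meas [540.4 -62.7 234.7] yaw 30.2 tilt [ 0.0005 -0.0012] F [-7.1  0.5 13.7] t 10.45 q7 0.54 gap 0.341
lin [ 0.0002 -0.     -0.0036] rot z 1.5579
```

View pics/z3.png

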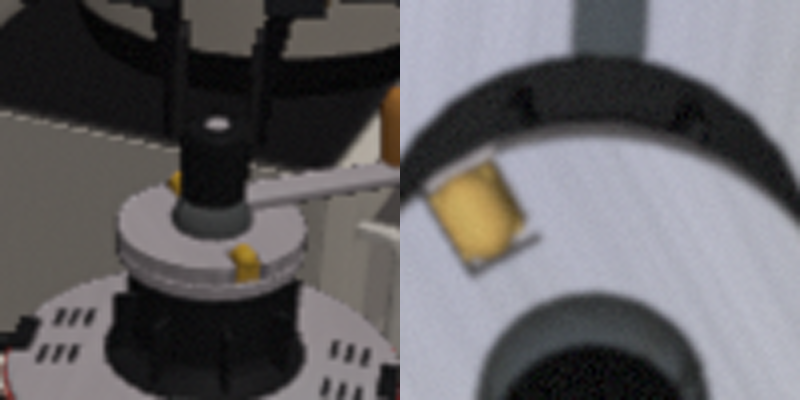

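Home: both crops show the flange on the face with dogs standing through the notches. Turning clockwise in three stages while watching force.

Call:
play_rows --linear '[[0, 0, -0.004], [0, 0, -0.004], [0, 0, -0.004], [0, 0, -0.004], [0, 0, -0.004], [0, 0, -0.004], [0, 0, -0.004], [0, 0, -0.004]]' --rot '[[0, 0, 0.04], [0, 0, 0.11], [0, 0, 0.18], [0, 0, 0.25], [0, 0, 0.32], [0, 0, 0.39], [0, 0, 0.46], [0, 0, 0.53]]' --gripper '[0, 0, 0, 0, 0, 0, 0, 0]'

```text
time_s: 11.35
position: [541.9, -63.1, 234.9]
orientation: [0.001, 0.808, 0.59, 0.001]
force: [-0.8, -0.2, 6.6]
finger_gap: 0.338
finger_force: 30.0
```

```bash
python3 plan.py 540.4 -62.9 233 -110 done 0 0 -.004 .53
```

```text
cmd [540.4 -62.9 233.1 -17.5] meas [541.9 -63.1 234.9] yaw -17.73 tilt [ 0.0034 -0.0011] F [-0.8 -0.2  6.6] t 11.35 q7 -0.29 gap 0.338
lin [ 0.0001 -0.0002  0.0004] rot z 1.0279
```

Call:
play_rows --linear '[[0, 0, 0], [0, 0, 0], [0, 0, 0], [0, 0, 0], [0, 0, 0], [0, 0, 0], [0, 0, 0], [0, 0, 0]]' --rot '[[0, 0, 0.07], [0, 0, 0.14], [0, 0, 0.21], [0, 0, 0.28], [0, 0, 0.35], [0, 0, 0.42], [0, 0, 0.49], [0, 0, 0.55]]' --gripper '[0, 0, 0, 0, 0, 0, 0, 0]'

```text
time_s: 12.15
position: [541.9, -63.8, 234.8]
orientation: [0.001, 0.98, 0.197, 0.002]
force: [-0.2, -2.1, 5.8]
finger_gap: 0.341
finger_force: 30.0
```

Call:
play_rows --linear '[[0, 0, 0], [0, 0, 0], [0, 0, 0], [0, 0, 0], [0, 0, 0], [0, 0, 0], [0, 0, 0], [0, 0, 0]]' --rot '[[0, 0, 0.08], [0, 0, 0.16], [0, 0, 0.24], [0, 0, 0.32], [0, 0, 0.4], [0, 0, 0.48], [0, 0, 0.54], [0, 0, 0.6]]' --gripper '[0, 0, 0, 0, 0, 0, 0, 0]'

```text
time_s: 12.95
position: [541.8, -64.7, 234.8]
orientation: [0.001, 0.963, -0.269, 0.002]
force: [-0.8, -2.6, 6.4]
finger_gap: 0.338
finger_force: 30.0
```

Call:
play_rows --linear '[[0, 0, 0], [0, 0, 0], [0, 0, 0]]' --rot '[[0, 0, 0], [0, 0, 0], [0, 0, 0]]' --gripper '[0, 0, 0]'

```text
time_s: 13.25
position: [541.8, -64.7, 234.8]
orientation: [0.001, 0.963, -0.268, 0.002]
force: [-0.8, -1.9, 6.8]
finger_gap: 0.338
finger_force: 30.0
```

```bash
python3 plan.py 540.4 -62.9 400 -120 done 0 0 0 1.15
```

```text
cmd [ 540.4  -62.9  233.1 -121. ] meas [541.8 -64.7 234.8] yaw -121.08 tilt [ 0.0033 -0.0027] F [-0.8 -1.9  6.8] t 13.25 q7 -2.08 gap 0.338
lin [-2.000e-04 -1.000e-04 -5.563e-01] rot z -0.011
```

The tool has turned 151° with the height steady. Releasing and lifting off.

Call:
play_rows --linear '[[0, 0, 0], [0, 0, 0], [0, 0, 0], [0, 0, 0], [0, 0, 0], [0, 0, 0], [0, 0, 0], [0, 0, 0]]' --rot '[[0, 0, 0], [0, 0, 0], [0, 0, 0], [0, 0, 0], [0, 0, 0], [0, 0, 0], [0, 0, 0], [0, 0, 0]]' --gripper '[0.35, 0.45, 0.6, 0.8, 0.9, 0.9, 0.9, 0.9]'

```text
time_s: 14.05
position: [540.6, -63.0, 232.9]
orientation: [0.0, 0.964, -0.267, -0.0]
force: [-0.6, -0.1, -0.3]
finger_gap: 0.869
finger_force: 0.0
```

Call:
play_rows --linear '[[0, 0, -0.03], [0, 0, -0.1], [0, 0, -0.2], [0, 0, -0.3], [0, 0, -0.4], [0, 0, -0.5], [0, 0, -0.5], [0, 0, -0.5]]' --rot '[[0, 0, 0], [0, 0, 0], [0, 0, 0], [0, 0, 0], [0, 0, 0], [0, 0, 0], [0, 0, 0], [0, 0, 0]]' --gripper '[0.9, 0.9, 0.9, 0.9, 0.9, 0.9, 0.9, 0.9]'

```text
time_s: 14.85
position: [541.0, -62.9, 384.0]
orientation: [-0.0, 0.964, -0.267, 0.001]
force: [-0.5, -0.5, -0.1]
finger_gap: 0.898
finger_force: 0.0
```

```bash
python3 - <<'E'
from h import *
a=snap('scene','s4');w=snap('wrist','w5')
c=lambda d,x,y,ww,h,k:cv2.resize(d['img'][y:y+h,x:x+ww,::-1],None,fx=k,fy=k,interpolation=cv2.INTER_CUBIC)
cv2.imwrite('pics/z4.png',np.hstack([c(a,220,100,150,200,2.6),c(w,180,60,150,200,2.6)]))
for n,d in(('s',a),('w',w)):print(n,proj(d,[540.4,-62.9,266]),proj(d,[540.4,-62.9,215]))
E
```

```text
s [319.28959134 140.91454454] [317.87124159 164.92109014]
w [277.4239229  193.26528281] [277.45621463 181.69494385]
```

View pics/z4.png

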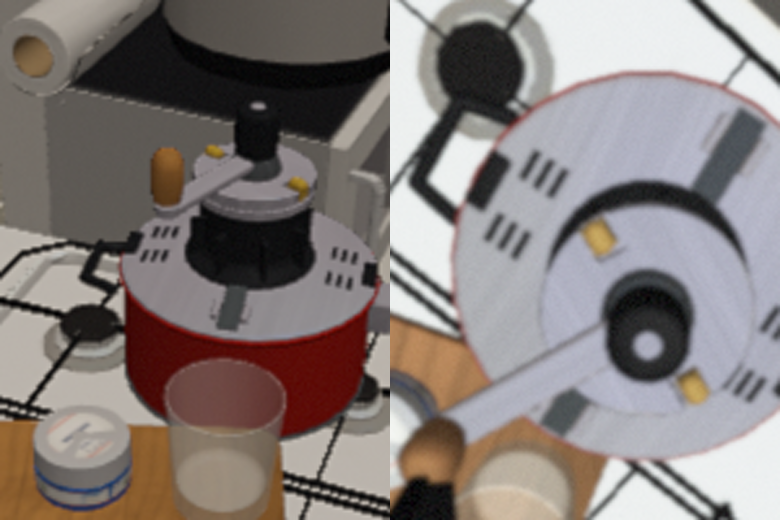

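Both crops show the crank home: flange on the face, dogs in the notches, arm swung about 150° round, and glass and tub standing undisturbed. Handing in.

```bash
python3 -c "
from plant import *
print(finish_job())"
```

```text
the job is handed in; nothing more can be done
None
```

I seated the crank fully home in the pot's socket, swung it about 150° clockwise and left it there with the hand clear. I handed the job in at about 15 s with the glass and tub standing undisturbed; I didn't re-check the jar, and no verdict came back.

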